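# Hang the impression trays back on the tray hook, nested by size

## Robot

A 6-joint arm with a two-finger parallel gripper is mounted at the origin on a cart in front of the work surface, level with it; the furniture and walls round the work are solid. World frame = base frame: x ahead of the robot, y to its left, z up, the work surface at z = 0. Lengths are in m, angles in degrees, forces in N, time in s.
With the tool pointing down it reaches from about 0.375 to 0.9 m from the base axis. Payload 3.1 kg.
Tool frame: the origin (TCP) lies on the centre line of the jaws, within the pads' length; the fingertips stand 25 mm ahead of it and the grasp point (between the pads) lies 6 mm ahead of it; z points along the fingers, y is the line along which they close (so a half turn about z gives the same grasp; the last joint's range is limited). The gripper opens to 87 mm and grips with 3 to 60 N. Pads are 19 mm wide; open, the fingers measure 117 mm over their backs; the gripper's body (75 mm by 190 mm) begins 51 mm behind the grasp point.
Start: joints at [56.35, 30.224, 82.088, -0, 67.689, -10.227], TCP at [0.248, 0.573, 0.248] pointing down, gripper open.
Joint ranges: [-176.69, 176.69], [-43.24, 126.21], [12.49, 139.97], [-82, 262], [0, 151.66], [-163.58, 163.58]. Speed limits (degrees/s): [159.86, 159.86, 180, 180, 180, 180].

## Interface

Orientations are given as a 3x3 rotation matrix whose columns are the frame's x, y, z axes.
In Python, from rig import read_state, capture, camera_params, hand_in gives the robot as it stands.
- The arm moves only by the tool apply_moves, never from a script. Its argument "rows" is a list of rows, each an object of numbers: "x", "y", "z": the shift along the tool's x, y, z in mm; "rx", "ry", "rz": the turn, a rotation vector about the tool's x, y, z in units of 6 degrees (1.0 is 6 degrees); "claw": the closure in counts, from 0 (fully open) to 255 (shut). A call has 1 to 10 rows; each row is the pose to reach, as a shift and turn from the pose commanded when the call began, along the tool's axes at that moment; what a row does not reach only later rows make up. A row lasts 1/8 s, in which the tool goes at most 62.5 mm and 10.7 degrees, less where a joint would pass 70% of its speed; a pose out of reach is approached as far as the arm can. A call with a gripper value outside its range is refused whole. The fingers move at their own pace and stop on an object; the grip force is fixed at half the most. Time passes only in rows, so rows that repeat a pose let the fingers close. It gives the time, the measured TCP pose, the force, the opening and the grip force at its end, in the units of the state.
- read_state(): the state, without advancing time (a new reading comes with each control period).
- capture(name): name is "scene" or "top"; returns (picture, depth): 384x512x3 uint8, red, green, blue; 384x512 float32, m along the optical axis (not along the pixel's ray), 0 where there is no reading.
- camera_params(name): a dict with "fx", "fy", "cx", "cy" (pixels), "xyz" and "orientation" of the camera in the world. Camera axes: x right, y up, looking along -z (the intrinsics and any distortion apply to the point x, -y, -z); pixel columns grow to the right and rows downward; lengths in m; the calibration is good to about 2 mm. A picture is of the moment at which its call begins. camera_params takes no time and is no camera call.
- hand_in(): hands the job in; it is judged then, once.
The state is a dict: "time_s": time; "joint_positions": joint angles; "qvel": joint speeds; "tau": joint torques, N m; "position": TCP position; "tcp_rot": TCP orientation; "force": force on the tool from outside, world axes, zero at the start; "moment": the same for the moment, N m; "opening": opening from 0.0 (shut) to 1.0 (fully open); "grasp_force": force on a finger pad.
Only numpy, scipy, OpenCV 4.12 (cv2) and the standard library are available. Lean on these libraries where they do the work, as an engineer would, in place of code of your own. Each camera call takes 0.05 s, during which the arm holds its last target. There are 200 camera calls.

## Task

Two clean impression trays stand in the drying rack and the smallest of the set already hangs on the tray hook. Hang the medium tray by the slot in its handle, trough towards the post, slide it fully home so that it nests over the small one and let go; only then hang the large one home over it in the same way. The end of the hook wire has been bent to one side, so feel each tray on gently, never pressing with more than about 10 N, and neither knock the small tray off nor disturb the bottle and the gauge near by.

Things in the scene. Friction and masses are not known exactly. Their poses are not given: they have to be found in the camera images.
- tray_small: Smallest steel impression tray: arch-shaped plate 54 mm wide, 16 mm deep wall (rim 58 mm), flat handle 16 x 6 mm above it. Origin: centre of the slot through the handle (8.5 wide, 16 tall). x: way the trough opens, y: across handle, z: up. Handle top +26, arch top -35, heels -89 mm. 70 g. Hangs on the hook from the start, handle against the collar, and stays there.
- tray_medium: Medium steel impression tray: arch-shaped plate 66 mm wide, 19 mm deep wall (rim 70 mm), flat handle 22 x 6 mm above it. Origin: centre of the slot through the handle (8.5 wide, 16 tall). x: way the trough opens, y: across handle, z: up. Handle top +26, arch top -29, heels -95 mm. 90 g +-30 %. Stands handle up in the front or back bay of the rack, trough facing away from the robot.
- tray_large: Large steel impression tray: arch-shaped plate 78 mm wide, 22 mm deep wall (rim 83 mm), flat handle 28 x 6 mm above it. Origin: centre of the slot through the handle (8.5 wide, 16 tall). x: way the trough opens, y: across handle, z: up. Handle top +26, arch top -23, heels -101 mm. 110 g +-30 %. Stands handle up in the other of these bays, trough facing away from the robot.
- hook_seat (a point): Centre of the front face of the collar (15 mm across) on the fixed hook, on the axis of its 6 mm wire, 200 mm up. x: along the hook towards the post (12 mm thick, no higher than the wire, 50 mm behind), the free end points to -x; z up. Trays hang 5 mm low, slot edge on the wire; home, handles lie flat on each other: slot centres at x = -3 (small), -9 (medium), -15 mm (large).
- hook_end (a point): The wire's end as if straight, on its axis, 62.5 mm before the seat, axes as there. The wire kinks 22 mm before the seat: its real end is up to 8 mm to either side (y), which this reading does not show; feel for it. The flattened end (6 mm wide, 3 thick) turns up to 9 mm above the axis: pass it with the slot centre 3 mm above the axis, then lower once 10 mm past it. The wire is rigid below 15 N.
- drying_rack: White drip pan 150 x 112 x 14 mm (floor 3 mm), fixed, with four wire hoops 44 mm high, 44 mm apart along its x, making three bays; the trays stand in the front and back bays. Origin: centre of its underside, z up.
- alcohol_bottle: Bystander: white plastic bottle 48 mm across, 134 mm tall, origin at the centre of its underside.
- tray_medium_trough (a point): Point in the medium tray's trough, 12 mm in +x and 62 mm below its slot centre. The wall is open above the arch, as wide as the handle, so that the next smaller tray's handle passes.
- tray_large_trough (a point): Point in the large tray's trough, 12 mm in +x and 62 mm below its slot centre. The wall is open above the arch, as wide as the handle, so that the next smaller tray's handle passes.
- gauge: Bystander: flat metal scissor-like wax gauge 101 x 28 x 5 mm lying on the worktop, origin at the centre of its underside.

How it is judged:
By the outcome, as a careful person would: the job done as asked, in the order asked, and still so for the second after the job is handed in, with the robot touching nothing.
It also fails if it takes over 72 s, if anything falls off the work surface, if the arm or the gripper's body presses on something with over 40 N, if the wrist force passes 120 N, or if a joint passes its speed limit or range.

## Working session

There is one attempt and no reset: what is moved stays moved. The work goes in short steps, Python scripts to look and compute and a tool call to move; the robot and the scene stay as the last step left them, time stands still between calls to the robot, and variables do not carry over. Pictures are saved under pics/ and viewed, at most 10 in all, crops included, and the job is handed in when it is done.

Besides the shell and the picture viewer there is one more tool, called after "Call:" as name(argument=value, ...), one argument or row to a line, values as JSON. apply_moves: Moves the arm, as the interface text tells. Its arguments: {"type":"object","properties":{"rows":{"type":"array"}},"required":["rows"]}

```bash
mkdir -p pics; ls; cat > h.py <<'E'
import numpy as np, cv2
from rig import read_state, capture, camera_params, hand_in
def grab(n,tag):
    p,d=capture(n); np.savez(f'{n}_{tag}.npz',p=p,d=d); cv2.imwrite(f'pics/{n}_{tag}.png',p[:,:,::-1]); return p,d
def pt(n,d,u,v):
    c=camera_params(n); z=d[v,u]
    q=np.array([(u-c['cx'])/c['fx']*z, -(v-c['cy'])/c['fy']*z, -z])
    return np.array(c['xyz'])+np.array(c['orientation'])@q
def proj(n,P):
    c=camera_params(n); q=np.array(c['orientation']).T@(np.array(P)-c['xyz'])
    return c['cx']+c['fx']*q[0]/-q[2], c['cy']+c['fy']*q[1]/q[2]
E
python3 - <<'E'
from h import *
s=read_state(); print(s)
for n in('scene','top'):
    p,d=grab(n,'0'); print(n,camera_params(n))
a=cv2.imread('pics/scene_0.png');b=cv2.imread('pics/top_0.png')
cv2.imwrite('pics/s0.png',cv2.resize(a,(800,600)));cv2.imwrite('pics/t0.png',cv2.resize(b,(800,600)))
E
```

```text
pics
{'time_s': 0.0, 'joint_positions': array([ 5.63521444e+01,  3.02780210e+01,  8.21558971e+01, -2.04955718e-03,
        6.76884499e+01, -1.02260826e+01]), 'qvel': array([ 0.04817695, -0.028666  , -0.02034688, -0.03463694, -0.03325131,
        0.08639853]), 'tau': array([-6.09911531e-04, -4.40040386e+01, -1.76589435e+01,  6.31066924e-02,
        5.83453313e-02, -1.58831922e-04]), 'position': array([0.24802601, 0.57294632, 0.24658442]), 'tcp_rot': array([[-9.17608851e-01,  3.97482905e-01, -1.15582718e-03],
       [ 3.97484435e-01,  9.17607159e-01, -1.79623738e-03],
       [ 3.46621643e-04, -2.10766663e-03, -9.99997719e-01]]), 'force': array([-0.28631862, -0.19369296, -0.07524159]), 'moment': array([-0.01643983, -0.01097663,  0.02138202]), 'grasp_force': 0.0, 'opening': 0.9991631632428444}
scene {'fx': 463.14114319016005, 'fy': 463.14114319016005, 'cx': 248.17401735250147, 'cy': 186.73458932118172, 'xyz': array([ 0.00229258, -0.57249987,  0.57724878]), 'orientation': array([[ 0.71496192,  0.34380263, -0.60879323],
       [-0.69885202,  0.32543044, -0.63694654],
       [-0.02086405,  0.8808489 ,  0.47293753]])}
top {'fx': 374.36963285044095, 'fy': 374.36963285044095, 'cx': 256.7935038131776, 'cy': 186.65549255629057, 'xyz': array([0.49173514, 0.03184277, 1.00661151]), 'orientation': array([[ 0.01819052,  0.99426787, -0.10535899],
       [-0.9992618 ,  0.02164511,  0.03173867],
       [ 0.03383725,  0.10470387,  0.99392763]])}
```

View pics/s0.png

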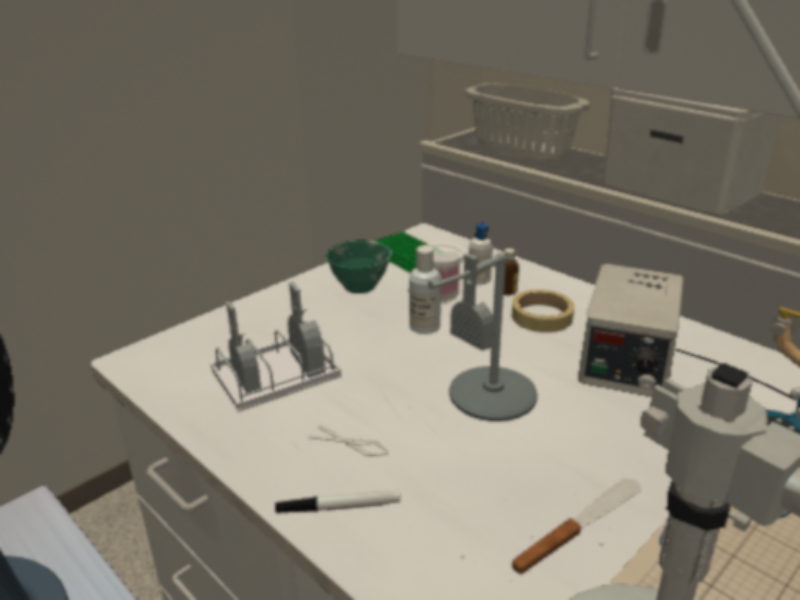

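View pics/t0.png

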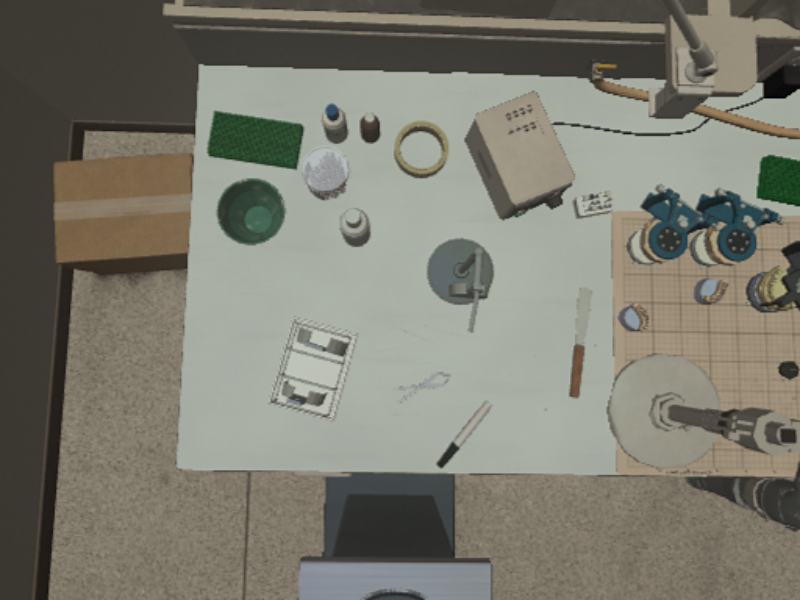

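The pictures show the rack left (top-view px ~315,368), the hook stand at (465,275) with its wire towards the robot, the gauge at (423,387), the bottle at (355,225). Now enlarged crops.

```bash
python3 - <<'E'
from h import *
a=cv2.imread('pics/scene_0.png');b=cv2.imread('pics/top_0.png')
def c(i,u,v,w=50,h=37.5): # 8x
    return cv2.resize(i[int(v-h/2*1):int(v-h/2)+75//1,:][:, int(u-w):int(u-w)+100],(400,300),interpolation=cv2.INTER_CUBIC)
def cr(i,u0,v0): return cv2.resize(i[v0:v0+75,u0:u0+100],(400,300),interpolation=cv2.INTER_CUBIC)
cv2.imwrite('pics/c1.png',np.vstack([np.hstack([cr(b,150,200),cr(b,250,143)]),np.hstack([cr(a,130,187),cr(a,260,150)])]))
S=np.load('scene_0.npz');T=np.load('top_0.npz')
# top-depth heights map in the rack & hook
for nm,d,n,(u0,v0,u1,v1) in[('rack',T['d'],'top',(168,200,232,272)),('hook',T['d'],'top',(270,145,320,215))]:
    print(nm)
    for v in range(v0,v1,1):
        for u in range(u0,u1,1):
            if d[v,u]>0:
                P=pt(n,d,u,v)
                if (nm=='rack' and P[2]>.085) or (nm=='hook' and P[2]>.17): print((u,v),P.round(3)*1000//1,end=' ')
E
```

```text
rack
(195, 218) [508. 146. 129.] (195, 219) [506. 146. 128.] (196, 219) [506. 144. 130.] (197, 219) [506. 142. 128.] (198, 219) [506. 139. 127.] (199, 219) [507. 141.  95.] (194, 220) [504. 149. 126.] (195, 220) [504. 146. 131.] (196, 220) [504. 144. 128.] (197, 220) [504. 142. 127.] (198, 220) [504. 139. 126.] (199, 220) [504. 137. 127.] (200, 220) [504. 135. 128.] (201, 220) [504. 133. 124.] (202, 220) [505. 134.  88.] (196, 221) [501. 144. 127.] (197, 221) [502. 142. 126.] (198, 221) [502. 139. 129.] (199, 221) [502. 137. 127.] (200, 221) [502. 135. 128.] (201, 221) [502. 132. 129.] (202, 221) [502. 130. 128.] (203, 221) [502. 127. 130.] (204, 221) [502. 125. 128.] (205, 221) [502. 127.  91.] (199, 222) [499. 137. 127.] (200, 222) [499. 135. 127.] (201, 222) [499. 132. 128.] (202, 222) [499. 130. 129.] (203, 222) [499. 128. 128.] (204, 222) [499. 125. 129.] (205, 222) [500. 123. 127.] (206, 222) [500. 120. 131.] (207, 222) [500. 120. 106.] (202, 223) [497. 129. 130.] (203, 223) [497. 127. 131.] (204, 223) [497. 125. 128.] (205, 223) [497. 123. 129.] (206, 223) [497. 121. 122.] (207, 223) [498. 121.  97.] (205, 224) [495. 123. 123.] (206, 224) [495. 122. 113.] (207, 224) [495. 122.  91.] Traceback (most recent call last):
  File "<stdin>", line 14, in <module>
  File "h.py", line 6, in pt
    c=camera_params(n); z=d[v,u]
ValueError: time passes only in moves, steps and waits
```

View pics/c1.png

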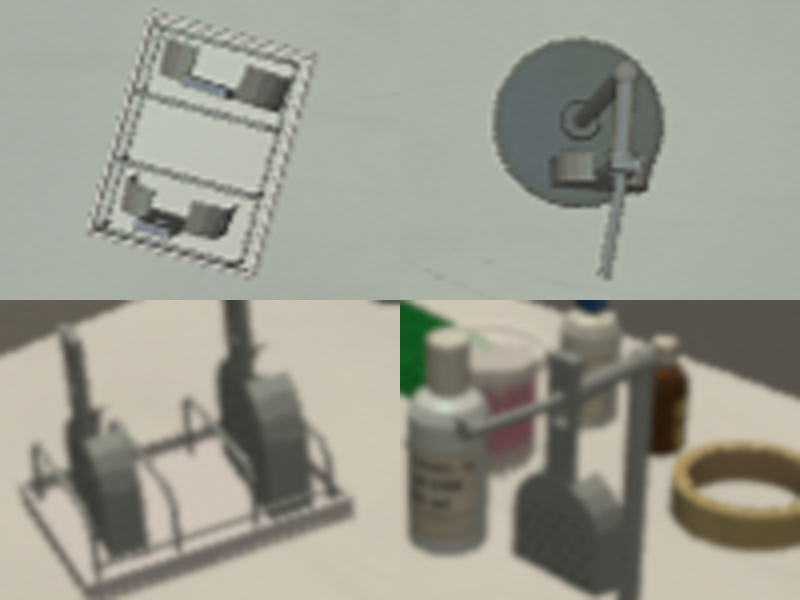

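```bash
python3 - <<'E'
import re
from h import *
import pickle
pickle.dump({n:camera_params(n) for n in('scene','top')},open('cam.pkl','wb'))
s=open('h.py').read().replace("def grab","import pickle,os\nif os.path.exists('cam.pkl'):\n    _C=pickle.load(open('cam.pkl','rb')); camera_params=lambda n:_C[n]\ndef grab")
s+='''
def atz(n,u,v,z):
    c=camera_params(n); R=np.array(c['orientation']); r=R@np.array([(u-c['cx'])/c['fx'],-(v-c['cy'])/c['fy'],-1])
    return np.array(c['xyz'])+r*(z-c['xyz'][2])/r[2]
'''
open('h.py','w').write(s)
E
cat > m.py <<'E'
from h import *
T=np.load('top_0.npz');S=np.load('scene_0.npz')
def cloud(n,d,u0,v0,u1,v1,lo,hi,step=1):
    L=[]
    for v in range(v0,v1,step):
        for u in range(u0,u1,step):
            if d[v,u]>0:
                P=pt(n,d,u,v)
                if lo<P[2]<hi: L.append([u,v,*(P*1000)])
    return np.array(L)
if __name__=='__main__':
    np.set_printoptions(suppress=True,precision=1,linewidth=120)
    for nm,b in [('hook',(270,145,320,215,.17,.25)),('front',(160,240,215,272,.1,.14)),('back',(160,205,215,235,.115,.14))]:
        L=cloud('top',T['d'],*b); print(nm,len(L)); 
        if nm!='hook':print(L.min(0),L.max(0),L.mean(0))
        if nm=='hook':
            for v in np.unique(L[:,1]): q=L[L[:,1]==v]; print(v,q[:,0].min(),q[:,0].max(),q[:,2:].mean(0))
        else:
            c=L[:,2:4]-L[:,2:4].mean(0); print('dir',np.linalg.svd(c)[2][0])
    L=cloud('scene',S['d'],255,140,350,240,.19,.24,1)
    L=L[(L[:,2]<800)]
    for u in np.unique(L[:,0])[::2]: q=L[L[:,0]==u]; print(u,q[:,1].min(),q[:,1].max(),q[:,2:].mean(0))
    for nm,b in [('front',(130,187,180,240,.09,.15)),('back',(180,175,225,240,.09,.15))]:
        L=cloud('scene',S['d'],*b); L=L[L[:,2]<800]; print(nm,len(L),L.min(0),L.max(0),L.mean(0)); 
    # rack corners
    for u,v in [(150,10),(315,55),(250,275),(92,230)]: print(atz('top',150+u/4,200+v/4,.014)*1000)
E
python3 m.py
```

```text
hook 250
158.0 304.0 308.0 [ 642.4 -100.4  202.6]
159.0 303.0 308.0 [639.8 -99.1 204.1]
160.0 303.0 309.0 [ 637.4 -100.   205.3]
161.0 302.0 309.0 [635.9 -99.5 201.6]
162.0 302.0 309.0 [633.9 -99.7 200.3]
163.0 302.0 308.0 [632.  -98.9 198.3]
164.0 302.0 307.0 [630.4 -98.4 194.4]
165.0 303.0 307.0 [627.7 -99.1 197.4]
166.0 304.0 307.0 [624.5 -99.3 203.3]
167.0 304.0 307.0 [622.5 -99.5 201.9]
168.0 304.0 307.0 [620.2 -99.4 202.4]
169.0 304.0 307.0 [617.8 -99.2 203.7]
170.0 304.0 307.0 [615.6 -99.3 203.5]
171.0 303.0 307.0 [613.7 -98.5 201.4]
172.0 303.0 307.0 [611.3 -98.3 202.7]
173.0 303.0 307.0 [609.1 -98.2 203.3]
174.0 303.0 307.0 [607.  -98.5 202. ]
175.0 303.0 307.0 [604.8 -98.5 202.1]
176.0 303.0 307.0 [602.5 -98.3 203.1]
177.0 303.0 307.0 [600.3 -98.3 203.2]
178.0 303.0 307.0 [598.1 -98.3 203.5]
179.0 303.0 307.0 [595.9 -98.3 203. ]
180.0 303.0 306.0 [593.6 -97.1 203.7]
181.0 302.0 307.0 [591.3 -96.9 205. ]
182.0 302.0 307.0 [588.6 -96.4 208.8]
183.0 301.0 309.0 [585.5 -96.1 216.9]
184.0 300.0 309.0 [583.7 -95.5 214.1]
185.0 299.0 309.0 [582.  -95.1 209.4]
186.0 299.0 308.0 [58
[... 1862 characters left out ...]

306.0 169.0 175.0 [ 594.7 -104.5  203.3]
308.0 168.0 173.0 [ 601.7 -103.5  203.5]
310.0 167.0 172.0 [ 607.3 -103.6  203.5]
312.0 166.0 171.0 [ 612.1 -104.3  204.1]
314.0 165.0 170.0 [ 617.4 -104.7  204.3]
316.0 164.0 169.0 [ 623.9 -104.2  204. ]
318.0 162.0 171.0 [ 630.8 -103.6  201.3]
320.0 161.0 171.0 [ 634.8 -105.2  201.5]
322.0 162.0 171.0 [ 636.9 -108.2  200.7]
324.0 164.0 166.0 [ 641.2 -109.4  202.7]
front 97 [145.  193.  414.1 146.7  90.1] [152.  212.  423.2 170.6 126.4] [148.4 202.1 418.  155.8 110.6]
back 136 [185.  180.  496.2 117.3  90.1] [193.  203.  509.4 147.6 133.6] [189.1 191.1 500.9 128.5 113.2]
[550.9 182.3  14. ]
[523.4  72.9  14. ]
[380.1 111.3  14. ]
[407.3 214.4  14. ]
```

```bash
cat >> h.py <<'E'
def to(x,y,z,yaw,s=None,pos=None):
    """tool-axis shift (mm) and rz units to put TCP at world mm, tray-yaw deg, tool straight down"""
    s=s or read_state(); R=np.array(s['tcp_rot']); p=np.array(s['position'])*1000
    a=np.radians(yaw); c,q=np.cos(a),np.sin(a)
    G=np.array([[-c,-q,0],[-q,c,0],[0,0,-1]]); 
    from scipy.spatial.transform import Rotation as Ro
    print('shift',(R.T@(np.array([x,y,z])-p)).round(1),'turn',(Ro.from_matrix(R.T@G).as_rotvec(degrees=True)/6).round(2))
E
python3 - <<'E'
from h import *; from m import *
for nm,b in [('front',(160,240,215,272,.12,.14)),('back',(160,205,215,235,.12,.14))]:
    L=cloud('top',T['d'],*b); c=L[:,2:4]-L[:,2:4].mean(0); v=np.linalg.svd(c)[2][0]; print(nm,L[:,2:].mean(0),np.degrees(np.arctan(-v[0]/v[1])))
for nm,b in [('front',(130,187,180,240,.06,.15)),('back',(180,175,225,240,.06,.15))]:
    L=cloud('scene',S['d'],*b); L=L[L[:,2]<800]
    for z in range(60,135,10):
        q=L[abs(L[:,4]-z)<5]; 
        if len(q): print(nm,z,q[:,2:].min(0).round(1),q[:,2:].max(0).round(1),np.median(q[:,2:],0).round(1))
t=cv2.imread('pics/top_0.png')[145:217,288:322];a=cv2.imread('pics/scene_0.png')[155:205,266:322]
t=cv2.resize(t,None,fx=8,fy=8,interpolation=cv2.INTER_CUBIC);a=cv2.resize(a,None,fx=9,fy=9,interpolation=cv2.INTER_CUBIC)
o=np.zeros((600,800,3),np.uint8);o[:576,:272]=t;o[:450,280:784]=a;cv2.imwrite('pics/c2.png',o)
to(419,160,200,-15)
for n,u,v in[('gauge',270,248)]: print(n,atz('top',u,v,0)*1000)
print('bottle',atz('top',227,142,.134)*1000)
E
```

```text
front [418.58367081 161.51685376 123.0368543 ] -14.588111066727622
back [501.5327174  134.13990265 127.8425316 ] -17.308550989013163
front 60 [411.8 129.5  60.2] [437.1 180.   65. ] [419.8 137.1  62.5]
front 70 [412.8 134.3  65.1] [440.  171.8  74.7] [420.5 145.3  68.2]
front 80 [414.7 147.3  75.6] [421.5 171.6  84.8] [417.3 151.3  80.1]
front 90 [414.1 145.7  85.6] [420.9 169.2  94.7] [417.9 151.3  89.5]
front 100 [414.9 146.7  95. ] [420.9 170.6 104.6] [417.7 151.4  99.7]
front 110 [414.4 148.4 105.1] [420.4 168.7 114.8] [418.3 150.3 110.7]
front 120 [414.1 148.5 115.3] [420.8 169.6 125. ] [417.3 153.6 120.6]
front 130 [416.9 148.1 125. ] [423.2 169.  126.4] [420.  158.7 125.4]
back 60 [490.3  90.5  60. ] [511.  165.3  65. ] [501.5  99.3  61.9]
back 70 [491.9  92.4  65.1] [531.8 159.9  75. ] [502.  103.9  69.6]
back 80 [494.2 101.9  75. ] [527.7 150.7  84.7] [503.3 113.4  78.7]
back 90 [495.7 117.5  85.2] [503.4 142.2  93.9] [499.8 122.9  90.3]
back 100 [496.2 118.5  95. ] [505.2 146.  104.6] [500.6 126.2  99.9]
back 110 [496.4 118.4 105.1] [506.8 147.6 114.7] [500.7 125.5 109.7]
back 120 [496.5 117.3 115.3] [504.  141.5 124.2] [499.8 122.7 120.1]
back 130 [496.6 118.2 125. ] [509.4 145.1 133.6] [501.2 129.  130.5]
shift [-321.  -310.9   47.2] turn [-0.02 -0.   -1.4 ]
gauge [434.9991343  -38.46421739   0.        ]
bottle [689.03024566  76.50279696 134.        ]
```

View pics/c2.png

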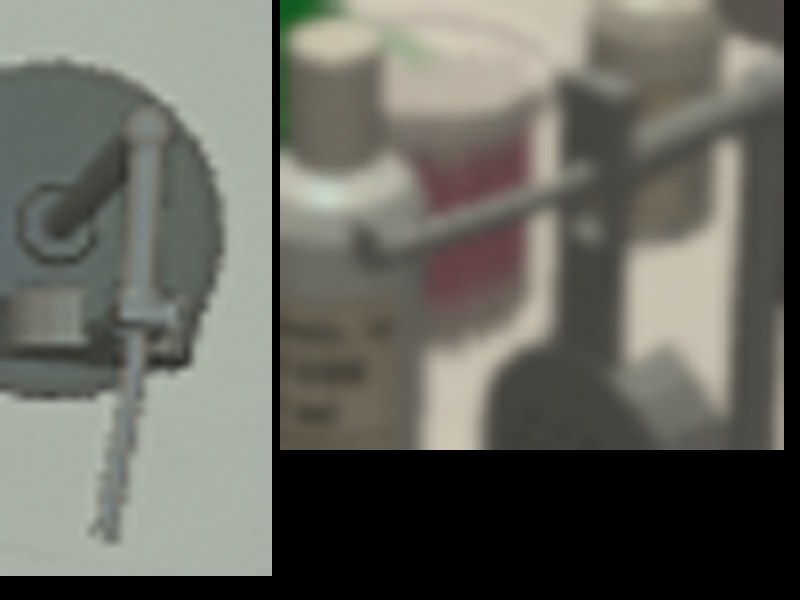

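Top crop: post head (148,122), straight rod (142,200)/(137,290), handle of the small tray (150,312), wire (134,345) → (125,430) → end (106,530): it bends to +y (left). Convert these and go to the medium tray.

```bash
python3 - <<'E'
from h import *
for x,y,z in[(148,122,.203),(142,200,.203),(137,290,.203),(150,312,.221),(134,345,.203),(125,430,.203),(115,490,.203),(106,530,.206)]:
    print(x,y,(atz('top',288+x/8-.5,145+y/8-.5,z)*1000).round(1))
E
```

```text
148 122 [ 638.4 -100.3  203. ]
142 200 [616.8 -98.8 203. ]
137 290 [592.1 -97.5 203. ]
150 312 [584.  -98.1 221. ]
134 345 [577.  -96.8 203. ]
125 430 [553.9 -94.5 203. ]
115 490 [537.6 -91.8 203. ]
106 530 [526.7 -89.  206. ]
```

Call:
apply_moves(
  rows=[
    {"x": -46,"y": -44,"z": 5,"rz": -0.2},
    {"x": -92,"y": -89,"z": 12,"rz": -0.5},
    {"x": -137,"y": -133,"z": 18,"rz": -0.7},
    {"x": -183,"y": -177,"z": 25,"rz": -0.9},
    {"x": -229,"y": -221,"z": 32,"rz": -1.1},
    {"x": -275,"y": -265,"z": 40,"rz": -1.3},
    {"x": -321,"y": -311,"z": 47,"rz": -1.4},
    {"x": -321,"y": -311,"z": 47,"rz": -1.4},
    {"x": -321,"y": -311,"z": 47,"rz": -1.4},
    {"x": -321,"y": -311,"z": 47,"rz": -1.4},
  ],
)

```text
validation failed for argument at $.ro...
```

Call:
apply_moves(
  rows=[
    {"x": -46,"y": -44,"z": 5,"rx": 0,"ry": 0,"rz": -0.2,"claw": 0},
    {"x": -92,"y": -89,"z": 12,"rx": 0,"ry": 0,"rz": -0.5,"claw": 0},
    {"x": -137,"y": -133,"z": 18,"rx": 0,"ry": 0,"rz": -0.7,"claw": 0},
    {"x": -183,"y": -177,"z": 25,"rx": 0,"ry": 0,"rz": -0.9,"claw": 0},
    {"x": -229,"y": -221,"z": 32,"rx": 0,"ry": 0,"rz": -1.1,"claw": 0},
    {"x": -275,"y": -265,"z": 40,"rx": 0,"ry": 0,"rz": -1.3,"claw": 0},
    {"x": -321,"y": -311,"z": 47,"rx": 0,"ry": 0,"rz": -1.4,"claw": 0},
    {"x": -321,"y": -311,"z": 47,"rx": 0,"ry": 0,"rz": -1.4,"claw": 0},
    {"x": -321,"y": -311,"z": 47,"rx": 0,"ry": 0,"rz": -1.4,"claw": 0},
  ],
)

```text
time_s: 1.23
position: [0.4193, 0.1601, 0.2003]
tcp_rot: [[-0.965, 0.262, -0.001], [0.262, 0.965, 0.0], [0.001, 0.0, -1.0]]
force: [-0.1, -0.0, 0.2]
opening: 1.0
grasp_force: 0.0
```

Call:
apply_moves(
  rows=[
    {"x": 0,"y": 0,"z": 45,"rx": 0,"ry": 0,"rz": 0,"claw": 100},
    {"x": 0,"y": 0,"z": 80,"rx": 0,"ry": 0,"rz": 0,"claw": 100},
    {"x": 0,"y": 0,"z": 93,"rx": 0,"ry": 0,"rz": 0,"claw": 100},
    {"x": 0,"y": 0,"z": 93,"rx": 0,"ry": 0,"rz": 0,"claw": 150},
    {"x": 0,"y": 0,"z": 93,"rx": 0,"ry": 0,"rz": 0,"claw": 255},
    {"x": 0,"y": 0,"z": 93,"rx": 0,"ry": 0,"rz": 0,"claw": 255},
    {"x": 0,"y": 0,"z": 93,"rx": 0,"ry": 0,"rz": 0,"claw": 255},
    {"x": 0,"y": 0,"z": 93,"rx": 0,"ry": 0,"rz": 0,"claw": 255},
  ],
)

```text
time_s: 2.22
position: [0.4197, 0.1605, 0.1081]
tcp_rot: [[-0.966, 0.259, 0.001], [0.259, 0.966, 0.0], [-0.001, 0.0, -1.0]]
force: [-0.8, 0.2, 4.3]
opening: 0.252
grasp_force: 30.0
```

```bash
python3 - <<'E'
from h import *
to(419.7,160.5,230,-15); to(495,-85,213,-7)
E
```

```text
shift [-1.000e-01  1.000e-01 -1.219e+02] turn [ 0.    0.01 -0.01]
shift [-136.5 -217.5 -104.8] turn [ 0.    0.01 -1.34]
```

Call:
apply_moves(
  rows=[
    {"x": 0,"y": 0,"z": -30,"rx": 0,"ry": 0,"rz": 0,"claw": 255},
    {"x": 0,"y": 0,"z": -85,"rx": 0,"ry": 0,"rz": 0,"claw": 255},
    {"x": 0,"y": 0,"z": -122,"rx": 0,"ry": 0,"rz": 0,"claw": 255},
    {"x": -30,"y": -48,"z": -122,"rx": 0,"ry": 0,"rz": -0.3,"claw": 255},
    {"x": -60,"y": -95,"z": -122,"rx": 0,"ry": 0,"rz": -0.6,"claw": 255},
    {"x": -90,"y": -143,"z": -118,"rx": 0,"ry": 0,"rz": -0.9,"claw": 255},
    {"x": -118,"y": -188,"z": -110,"rx": 0,"ry": 0,"rz": -1.2,"claw": 255},
    {"x": -136.5,"y": -217.5,"z": -105,"rx": 0,"ry": 0,"rz": -1.34,"claw": 255},
    {"x": -136.5,"y": -217.5,"z": -105,"rx": 0,"ry": 0,"rz": -1.34,"claw": 255},
    {"x": -136.5,"y": -217.5,"z": -105,"rx": 0,"ry": 0,"rz": -1.34,"claw": 255},
  ],
)

```text
time_s: 3.48
position: [0.4938, -0.0843, 0.2122]
tcp_rot: [[-0.993, 0.122, -0.002], [0.122, 0.993, 0.001], [0.002, 0.001, -1.0]]
force: [-0.7, 0.2, -1.3]
opening: 0.25
grasp_force: 30.0
```

```bash
python3 - <<'E'
from h import *; 
np.set_printoptions(suppress=True,precision=4)
s=read_state(); print(s['position'],s['tcp_rot'],s['force'],s['moment'],s['opening'])
grab('scene','1');grab('top','1')
t=cv2.imread('pics/top_1.png')[145:217,288:322];a=cv2.imread('pics/scene_1.png')[150:210,236:296]
P=s['position']*1000; print(proj('scene',(P+[0,0,-10.1])/1000),proj('top',P/1000))
t=cv2.imread('pics/top_1.png')[150:230,270:320]
o=np.zeros((600,800,3),np.uint8);o[:480,:300]=cv2.resize(t,None,fx=6,fy=6,interpolation=cv2.INTER_CUBIC);o[:480,310:790]=cv2.resize(a,None,fx=8,fy=8,interpolation=cv2.INTER_CUBIC);cv2.imwrite('pics/c3.png',o)
E
```

```text
[ 0.4938 -0.0843  0.2122] [[-0.9925  0.1222 -0.0018]
 [ 0.1222  0.9925  0.0012]
 [ 0.0019  0.001  -1.    ]] [-0.7336  0.1936 -1.3387] [ 0.0472 -0.0098  0.0084] 0.2504267328201131
(np.float64(258.8179879207969), np.float64(188.25201726165787)) (np.float64(298.89803707468), np.float64(226.09960222180854))
```

View pics/c3.png

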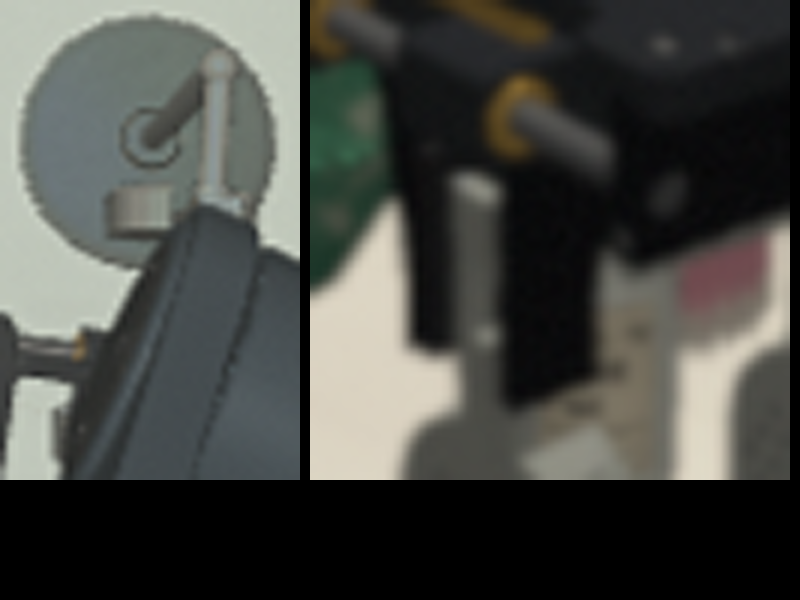

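```bash
python3 - <<'E'
from h import *; from m import cloud
P=np.array([493.8,-84.3,202.1])
for dx,dy,dz in[(0,0,26),(-3,0,26),(-3,0,-8),(0,4,-8),(-3,-11,26),(-3,11,26),(-3,0,0)]:
    print(dx,dy,dz,np.round(proj('scene',(P+[dx,dy,dz])/1000),1))
d=np.load('scene_1.npz')['d']
for u,v in[(255,176),(257,174),(257,180),(257,186),(258,192),(260,178),(257,197),(258,200)]:
    print(u,v,(pt('scene',d,u,v)*1000).round(1))
E
```

```text
0 0 26 [258.6 174.6]
-3 0 26 [257.4 175.2]
-3 0 -8 [257.6 193. ]
0 4 -8 [257.2 191.6]
-3 -11 26 [262.1 177.2]
-3 11 26 [252.7 173.2]
-3 0 0 [257.6 188.9]
255 176 [492.8 -76.6 223.2]
257 174 [491.1 -83.1 229.8]
257 180 [490.7 -83.3 218.7]
257 186 [493.3 -80.5 205.2]
258 192 [491.4 -84.7 195.9]
260 178 [484.4 -96.7 229.6]
257 197 [492.2 -81.3 184.5]
258 200 [490.4 -85.4 180.9]
```

The view shows the gripper body hiding the wire end from above; the medium handle is upright in the jaws, slot bottom light at (487,335), agreeing with the model within ~1 mm. Approach to just before the end.

Call:
apply_moves(
  rows=[
    {"x": -8,"y": -1,"z": -0.5,"rx": 0,"ry": 0,"rz": 0,"claw": 255},
    {"x": -16,"y": -1.5,"z": -0.5,"rx": 0,"ry": 0,"rz": 0,"claw": 255},
    {"x": -24.5,"y": -2,"z": -0.5,"rx": 0,"ry": 0,"rz": 0,"claw": 255},
    {"x": -24.5,"y": -2,"z": -0.5,"rx": 0,"ry": 0,"rz": 0,"claw": 255},
    {"x": -24.5,"y": -2,"z": -0.5,"rx": 0,"ry": 0,"rz": 0,"claw": 255},
  ],
)

```text
time_s: 4.2
position: [0.5186, -0.0897, 0.2129]
tcp_rot: [[-0.993, 0.121, -0.001], [0.121, 0.993, 0.0], [0.001, 0.0, -1.0]]
force: [0.5, -0.3, -1.4]
opening: 0.248
grasp_force: 30.0
```

```bash
python3 - <<'E'
from h import *
grab('scene','2');grab('top','2'); s=read_state();print(s['position'],s['force'])
a=cv2.imread('pics/scene_2.png')[145:205,240:320]
t=cv2.imread('pics/top_2.png')[150:230,270:320]
o=np.vstack([cv2.resize(a,None,fx=10,fy=10,interpolation=cv2.INTER_CUBIC)]);cv2.imwrite('pics/c4.png',o)
E
```

```text
[ 0.51849102 -0.08977775  0.21293845] [ 0.43627334 -1.05073297 -0.61606261]
```

View pics/c4.png

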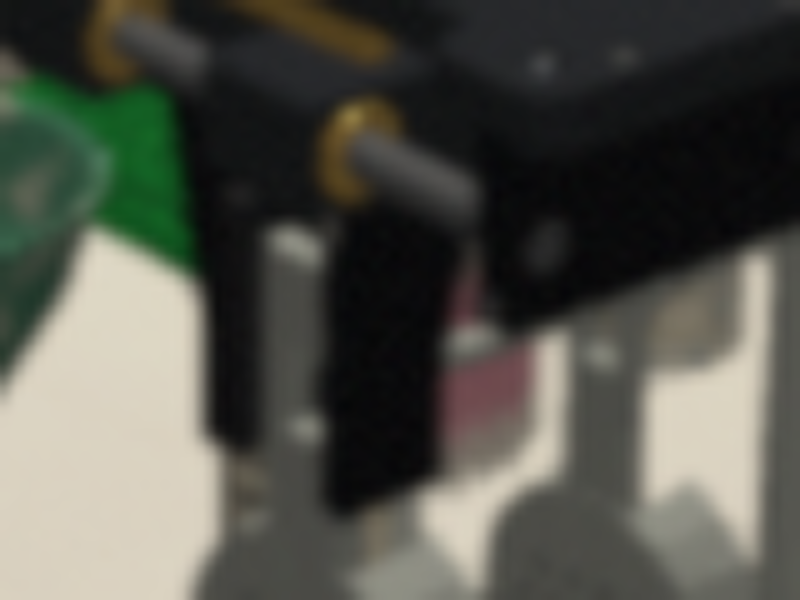

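```bash
python3 - <<'E'
from h import *
for P in [(584,-98,187),(518.6,-89.7,194.9),(518.6,-89.7,228.9),(584,-98,221)]: print(np.round(proj('scene',np.array(P)/1000),1))
print('obs small',240+600/10-.5,145+352/10-.5,'med',240+307/10-.5,145+427/10-.5)
E
```

```text
[299.1 180.9]
[271.1 188. ]
[271.1 170.4]
[299.7 163.9]
obs small 299.5 179.7 med 270.2 187.2
```

Call:
apply_moves(
  rows=[
    {"x": -1,"y": 0,"z": 0,"rx": 0,"ry": 0,"rz": 0,"claw": 255},
    {"x": -2,"y": 0,"z": 0,"rx": 0,"ry": 0,"rz": 0,"claw": 255},
    {"x": -2,"y": 0,"z": 0,"rx": 0,"ry": 0,"rz": 0,"claw": 255},
  ],
)

```text
time_s: 4.68
position: [0.5209, -0.0902, 0.2131]
tcp_rot: [[-0.993, 0.122, 0.0], [0.122, 0.993, -0.0], [-0.0, -0.0, -1.0]]
force: [-0.2, -0.1, -1.1]
opening: 0.25
grasp_force: 30.0
```

Call:
apply_moves(
  rows=[
    {"x": -1,"y": 0,"z": 0,"rx": 0,"ry": 0,"rz": 0,"claw": 255},
    {"x": -2,"y": 0,"z": 0,"rx": 0,"ry": 0,"rz": 0,"claw": 255},
    {"x": -2,"y": 0,"z": 0,"rx": 0,"ry": 0,"rz": 0,"claw": 255},
  ],
)

```text
time_s: 5.05
position: [0.523, -0.0904, 0.2131]
tcp_rot: [[-0.993, 0.122, 0.0], [0.122, 0.993, -0.0], [-0.0, -0.0, -1.0]]
force: [-0.4, 0.2, -1.2]
opening: 0.247
grasp_force: 30.0
```

Call:
apply_moves(
  rows=[
    {"x": -1,"y": 0,"z": 0,"rx": 0,"ry": 0,"rz": 0,"claw": 255},
    {"x": -2,"y": 0,"z": 0,"rx": 0,"ry": 0,"rz": 0,"claw": 255},
    {"x": -2,"y": 0,"z": 0,"rx": 0,"ry": 0,"rz": 0,"claw": 255},
  ],
)

```text
time_s: 5.42
position: [0.5249, -0.0907, 0.2131]
tcp_rot: [[-0.993, 0.122, 0.0], [0.122, 0.993, -0.0], [-0.0, -0.0, -1.0]]
force: [-0.4, 0.8, -0.7]
opening: 0.244
grasp_force: 30.0
```

Call:
apply_moves(
  rows=[
    {"x": -1,"y": 0,"z": 0,"rx": 0,"ry": 0,"rz": 0,"claw": 255},
    {"x": -2,"y": 0,"z": 0,"rx": 0,"ry": 0,"rz": 0,"claw": 255},
    {"x": -2,"y": 0,"z": 0,"rx": 0,"ry": 0,"rz": 0,"claw": 255},
  ],
)

```text
time_s: 5.8
position: [0.5269, -0.0909, 0.2131]
tcp_rot: [[-0.993, 0.121, 0.0], [0.121, 0.993, -0.0], [-0.0, -0.0, -1.0]]
force: [0.5, 0.4, -1.3]
opening: 0.244
grasp_force: 30.0
```

Call:
apply_moves(
  rows=[
    {"x": -1,"y": 0,"z": 0,"rx": 0,"ry": 0,"rz": 0,"claw": 255},
    {"x": -2,"y": 0,"z": 0,"rx": 0,"ry": 0,"rz": 0,"claw": 255},
    {"x": -2,"y": 0,"z": 0,"rx": 0,"ry": 0,"rz": 0,"claw": 255},
  ],
)

```text
time_s: 6.18
position: [0.5289, -0.0911, 0.2131]
tcp_rot: [[-0.993, 0.122, 0.0], [0.122, 0.993, -0.0], [-0.0, -0.0, -1.0]]
force: [0.1, 0.2, -0.4]
opening: 0.249
grasp_force: 30.0
```

Call:
apply_moves(
  rows=[
    {"x": -1,"y": 0,"z": 0,"rx": 0,"ry": 0,"rz": 0,"claw": 255},
    {"x": -2,"y": 0,"z": 0,"rx": 0,"ry": 0,"rz": 0,"claw": 255},
    {"x": -3,"y": 0,"z": 0,"rx": 0,"ry": 0,"rz": 0,"claw": 255},
    {"x": -3,"y": 1,"z": 0,"rx": 0,"ry": 0,"rz": 0,"claw": 255},
    {"x": -3,"y": 2,"z": 0,"rx": 0,"ry": 0,"rz": 0,"claw": 255},
    {"x": -3,"y": 2,"z": 0,"rx": 0,"ry": 0,"rz": 0,"claw": 255},
  ],
)

```text
time_s: 6.92
position: [0.5321, -0.09, 0.2131]
tcp_rot: [[-0.993, 0.121, 0.0], [0.121, 0.993, -0.001], [-0.0, -0.001, -1.0]]
force: [-1.0, -2.0, -1.1]
opening: 0.255
grasp_force: 30.0
```

Call:
apply_moves(
  rows=[
    {"x": 0,"y": -1.5,"z": 0,"rx": 0,"ry": 0,"rz": 0,"claw": 255},
    {"x": 0,"y": -3,"z": 0,"rx": 0,"ry": 0,"rz": 0,"claw": 255},
    {"x": 0,"y": -3.5,"z": 0,"rx": 0,"ry": 0,"rz": 0,"claw": 255},
    {"x": 0,"y": -3.5,"z": 0,"rx": 0,"ry": 0,"rz": 0,"claw": 255},
  ],
)

```text
time_s: 7.42
position: [0.5315, -0.0928, 0.213]
tcp_rot: [[-0.993, 0.122, -0.0], [0.122, 0.993, 0.0], [0.0, 0.0, -1.0]]
force: [-0.6, -0.2, -1.6]
opening: 0.246
grasp_force: 30.0
```

Call:
apply_moves(
  rows=[
    {"x": 0,"y": -0.7,"z": 0,"rx": 0,"ry": 0,"rz": 0,"claw": 255},
    {"x": 0,"y": -1.5,"z": 0,"rx": 0,"ry": 0,"rz": 0,"claw": 255},
    {"x": 0,"y": -1.5,"z": 0,"rx": 0,"ry": 0,"rz": 0,"claw": 255},
  ],
)

```text
time_s: 7.8
position: [0.5314, -0.0931, 0.213]
tcp_rot: [[-0.993, 0.122, 0.0], [0.122, 0.993, 0.003], [0.0, 0.003, -1.0]]
force: [1.9, 5.0, -0.5]
opening: 0.25
grasp_force: 30.0
```

Call:
apply_moves(
  rows=[
    {"x": 0,"y": 1.5,"z": 0,"rx": 0,"ry": 0,"rz": 0,"claw": 255},
    {"x": 0,"y": 3,"z": 0,"rx": 0,"ry": 0,"rz": 0,"claw": 255},
    {"x": -2,"y": 2.9,"z": 0,"rx": 0,"ry": 0,"rz": 0,"claw": 255},
    {"x": -4.5,"y": 2.8,"z": 0,"rx": 0,"ry": 0,"rz": 0,"claw": 255},
    {"x": -7,"y": 2.6,"z": 0,"rx": 0,"ry": 0,"rz": 0,"claw": 255},
    {"x": -7,"y": 2.6,"z": 0,"rx": 0,"ry": 0,"rz": 0,"claw": 255},
  ],
)

```text
time_s: 8.55
position: [0.539, -0.093, 0.2131]
tcp_rot: [[-0.993, 0.122, 0.0], [0.122, 0.993, -0.0], [-0.0, -0.0, -1.0]]
force: [-0.5, -1.0, -0.2]
opening: 0.246
grasp_force: 30.0
```

Call:
apply_moves(
  rows=[
    {"x": -2,"y": -0.1,"z": 0,"rx": 0,"ry": 0,"rz": 0,"claw": 255},
    {"x": -3,"y": -0.2,"z": 2,"rx": 0,"ry": 0,"rz": 0,"claw": 255},
    {"x": -3,"y": -0.2,"z": 4,"rx": 0,"ry": 0,"rz": 0,"claw": 255},
    {"x": -3,"y": -0.2,"z": 6,"rx": 0,"ry": 0,"rz": 0,"claw": 255},
    {"x": -3,"y": -0.2,"z": 6,"rx": 0,"ry": 0,"rz": 0,"claw": 255},
  ],
)

```text
time_s: 9.18
position: [0.5414, -0.0932, 0.2067]
tcp_rot: [[-0.993, 0.122, -0.001], [0.122, 0.993, 0.0], [0.001, 0.0, -1.0]]
force: [-0.5, 0.0, -1.8]
opening: 0.244
grasp_force: 30.0
```

Call:
apply_moves(
  rows=[
    {"x": 0,"y": 0,"z": 0.5,"rx": 0,"ry": 0,"rz": 0,"claw": 255},
    {"x": 0,"y": 0,"z": 1,"rx": 0,"ry": 0,"rz": 0,"claw": 255},
    {"x": 0,"y": 0,"z": 1,"rx": 0,"ry": 0,"rz": 0,"claw": 255},
  ],
)

```text
time_s: 9.55
position: [0.5416, -0.0933, 0.2061]
tcp_rot: [[-0.993, 0.122, 0.0], [0.122, 0.993, -0.0], [-0.0, -0.0, -1.0]]
force: [0.7, 0.1, -0.3]
opening: 0.248
grasp_force: 30.0
```

Call:
apply_moves(
  rows=[
    {"x": 0,"y": 0,"z": 0.5,"rx": 0,"ry": 0,"rz": 0,"claw": 255},
    {"x": 0,"y": 0,"z": 1,"rx": 0,"ry": 0,"rz": 0,"claw": 255},
    {"x": 0,"y": 0,"z": 1,"rx": 0,"ry": 0,"rz": 0,"claw": 255},
  ],
)

```text
time_s: 9.93
position: [0.5416, -0.0933, 0.2051]
tcp_rot: [[-0.993, 0.122, 0.0], [0.122, 0.993, -0.0], [-0.0, -0.0, -1.0]]
force: [0.5, -0.9, -0.4]
opening: 0.247
grasp_force: 30.0
```

Call:
apply_moves(
  rows=[
    {"x": 0,"y": 0,"z": 0.5,"rx": 0,"ry": 0,"rz": 0,"claw": 255},
    {"x": 0,"y": 0,"z": 1,"rx": 0,"ry": 0,"rz": 0,"claw": 255},
    {"x": 0,"y": 0,"z": 1,"rx": 0,"ry": 0,"rz": 0,"claw": 255},
  ],
)

```text
time_s: 10.3
position: [0.5417, -0.0933, 0.2047]
tcp_rot: [[-0.993, 0.121, 0.001], [0.121, 0.993, -0.0], [-0.001, -0.0, -1.0]]
force: [-1.0, 0.1, 5.0]
opening: 0.248
grasp_force: 30.0
```

Call:
apply_moves(
  rows=[
    {"x": 0,"y": 0,"z": 0.5,"rx": 0,"ry": 0,"rz": 0,"claw": 255},
    {"x": 0,"y": 0,"z": 0.7,"rx": 0,"ry": 0,"rz": 0,"claw": 255},
    {"x": 0,"y": 0,"z": 0.7,"rx": 0,"ry": 0,"rz": 0,"claw": 255},
  ],
)

```text
time_s: 10.68
position: [0.5417, -0.0933, 0.2045]
tcp_rot: [[-0.993, 0.121, 0.001], [0.121, 0.993, -0.0], [-0.001, -0.0, -1.0]]
force: [-2.4, 1.1, 7.7]
opening: 0.247
grasp_force: 30.0
```

Call:
apply_moves(
  rows=[
    {"x": 0,"y": 0,"z": -1.7,"rx": 0,"ry": 0,"rz": 0,"claw": 255},
    {"x": -3,"y": -0.2,"z": -1.7,"rx": 0,"ry": 0,"rz": 0,"claw": 255},
    {"x": -6,"y": -0.3,"z": -1.7,"rx": 0,"ry": 0,"rz": -0.1,"claw": 255},
    {"x": -9,"y": -0.5,"z": -1.7,"rx": 0,"ry": 0,"rz": -0.2,"claw": 255},
    {"x": -9,"y": -0.5,"z": -1.7,"rx": 0,"ry": 0,"rz": -0.2,"claw": 255},
  ],
)

```text
time_s: 11.3
position: [0.5513, -0.0951, 0.205]
tcp_rot: [[-0.995, 0.101, 0.001], [0.101, 0.995, -0.0], [-0.001, -0.0, -1.0]]
force: [-0.4, 0.9, 1.2]
opening: 0.246
grasp_force: 30.0
```

Call:
apply_moves(
  rows=[
    {"x": -2.5,"y": -0.2,"z": -0.3,"rx": 0,"ry": 0,"rz": -0.05,"claw": 255},
    {"x": -5,"y": -0.4,"z": -0.3,"rx": 0,"ry": 0,"rz": -0.1,"claw": 255},
    {"x": -7,"y": -0.5,"z": -0.3,"rx": 0,"ry": 0,"rz": -0.15,"claw": 255},
    {"x": -7,"y": -0.5,"z": -0.3,"rx": 0,"ry": 0,"rz": -0.15,"claw": 255},
  ],
)

```text
time_s: 11.8
position: [0.5577, -0.0962, 0.2052]
tcp_rot: [[-0.996, 0.085, 0.0], [0.085, 0.996, -0.0], [-0.0, -0.0, -1.0]]
force: [0.0, -1.0, -1.4]
opening: 0.25
grasp_force: 30.0
```

Call:
apply_moves(
  rows=[
    {"x": -1.5,"y": -0.1,"z": 0,"rx": 0,"ry": 0,"rz": -0.1,"claw": 255},
    {"x": -3,"y": -0.2,"z": 0,"rx": 0,"ry": 0,"rz": -0.15,"claw": 255},
    {"x": -4,"y": -0.3,"z": 0,"rx": 0,"ry": 0,"rz": -0.2,"claw": 255},
    {"x": -4,"y": -0.3,"z": 0,"rx": 0,"ry": 0,"rz": -0.2,"claw": 255},
  ],
)

```text
time_s: 12.3
position: [0.5614, -0.0967, 0.2054]
tcp_rot: [[-0.998, 0.064, 0.0], [0.064, 0.998, -0.0], [-0.0, -0.0, -1.0]]
force: [0.1, -0.4, -0.6]
opening: 0.249
grasp_force: 30.0
```

Call:
apply_moves(
  rows=[
    {"x": -1.5,"y": -0.1,"z": 0,"rx": 0,"ry": 0,"rz": 0,"claw": 255},
    {"x": -3,"y": -0.2,"z": 0,"rx": 0,"ry": 0,"rz": -0.05,"claw": 255},
    {"x": -4.5,"y": -0.3,"z": 0,"rx": 0,"ry": 0,"rz": -0.05,"claw": 255},
    {"x": -4.5,"y": -0.3,"z": 0,"rx": 0,"ry": 0,"rz": -0.05,"claw": 255},
  ],
)

```text
time_s: 12.8
position: [0.566, -0.0973, 0.2053]
tcp_rot: [[-0.998, 0.059, 0.0], [0.059, 0.998, -0.0], [-0.0, -0.0, -1.0]]
force: [-0.7, 0.5, -1.4]
opening: 0.242
grasp_force: 30.0
```

Call:
apply_moves(
  rows=[
    {"x": -1.5,"y": 0,"z": 0,"rx": 0,"ry": 0,"rz": 0,"claw": 255},
    {"x": -3,"y": 0,"z": 0,"rx": 0,"ry": 0,"rz": 0,"claw": 255},
    {"x": -4,"y": 0,"z": 0,"rx": 0,"ry": 0,"rz": 0,"claw": 255},
    {"x": -4,"y": 0,"z": 0,"rx": 0,"ry": 0,"rz": 0,"claw": 255},
  ],
)

```text
time_s: 13.3
position: [0.5699, -0.0975, 0.2053]
tcp_rot: [[-0.998, 0.059, 0.0], [0.059, 0.998, -0.0], [-0.0, -0.0, -1.0]]
force: [-0.4, -0.4, -1.5]
opening: 0.25
grasp_force: 30.0
```

Free so far; check y centring here with a small wiggle, then continue.

Call:
apply_moves(
  rows=[
    {"x": 0,"y": 0.7,"z": 0,"rx": 0,"ry": 0,"rz": 0,"claw": 255},
    {"x": 0,"y": 1.4,"z": 0,"rx": 0,"ry": 0,"rz": 0,"claw": 255},
    {"x": 0,"y": 1.4,"z": 0,"rx": 0,"ry": 0,"rz": 0,"claw": 255},
  ],
)

```text
time_s: 13.68
position: [0.5699, -0.0967, 0.2054]
tcp_rot: [[-0.998, 0.059, -0.0], [0.059, 0.998, -0.001], [-0.0, -0.001, -1.0]]
force: [-0.0, -2.7, -2.2]
opening: 0.243
grasp_force: 30.0
```

Call:
apply_moves(
  rows=[
    {"x": 0,"y": -1.4,"z": 0,"rx": 0,"ry": 0,"rz": 0,"claw": 255},
    {"x": 0,"y": -2.8,"z": 0,"rx": 0,"ry": 0,"rz": 0,"claw": 255},
    {"x": 0,"y": -2.8,"z": 0,"rx": 0,"ry": 0,"rz": 0,"claw": 255},
  ],
)

```text
time_s: 14.05
position: [0.5698, -0.0989, 0.2054]
tcp_rot: [[-0.998, 0.059, 0.0], [0.059, 0.998, 0.0], [-0.0, 0.0, -1.0]]
force: [-0.2, 0.8, -1.0]
opening: 0.247
grasp_force: 30.0
```

Call:
apply_moves(
  rows=[
    {"x": 0,"y": 0.8,"z": 0,"rx": 0,"ry": 0,"rz": 0,"claw": 255},
    {"x": -1.5,"y": 0.8,"z": 0,"rx": 0,"ry": 0,"rz": 0,"claw": 255},
    {"x": -3,"y": 0.8,"z": 0,"rx": 0,"ry": 0,"rz": 0,"claw": 255},
    {"x": -4,"y": 0.8,"z": 0,"rx": 0,"ry": 0,"rz": 0,"claw": 255},
    {"x": -4,"y": 0.8,"z": 0,"rx": 0,"ry": 0,"rz": 0,"claw": 255},
  ],
)

```text
time_s: 14.68
position: [0.5739, -0.0984, 0.2053]
tcp_rot: [[-0.998, 0.059, 0.0], [0.059, 0.998, 0.0], [-0.0, 0.0, -1.0]]
force: [-0.3, -0.7, -1.8]
opening: 0.25
grasp_force: 30.0
```

Call:
apply_moves(
  rows=[
    {"x": -1,"y": 0,"z": 0,"rx": 0,"ry": 0,"rz": 0,"claw": 255},
    {"x": -2,"y": 0,"z": 0,"rx": 0,"ry": 0,"rz": 0,"claw": 255},
    {"x": -2,"y": 0,"z": 0,"rx": 0,"ry": 0,"rz": 0,"claw": 255},
  ],
)

```text
time_s: 15.05
position: [0.5759, -0.0985, 0.2054]
tcp_rot: [[-0.998, 0.059, 0.0], [0.059, 0.998, -0.0], [-0.0, -0.0, -1.0]]
force: [0.7, -0.9, -0.7]
opening: 0.248
grasp_force: 30.0
```

Call:
apply_moves(
  rows=[
    {"x": -1,"y": 0,"z": 0,"rx": 0,"ry": 0,"rz": 0,"claw": 255},
    {"x": -1.5,"y": 0,"z": 0,"rx": 0,"ry": 0,"rz": 0,"claw": 255},
    {"x": -1.5,"y": 0,"z": 0,"rx": 0,"ry": 0,"rz": 0,"claw": 255},
  ],
)

```text
time_s: 15.42
position: [0.5773, -0.0986, 0.2054]
tcp_rot: [[-0.998, 0.059, -0.0], [0.059, 0.998, -0.0], [0.0, -0.0, -1.0]]
force: [0.9, -0.2, -0.1]
opening: 0.248
grasp_force: 30.0
```

Call:
apply_moves(
  rows=[
    {"x": -0.5,"y": 0,"z": 0,"rx": 0,"ry": 0,"rz": 0,"claw": 255},
    {"x": -1,"y": 0,"z": 0,"rx": 0,"ry": 0,"rz": 0,"claw": 255},
    {"x": -1,"y": 0,"z": 0,"rx": 0,"ry": 0,"rz": 0,"claw": 255},
  ],
)

```text
time_s: 15.8
position: [0.5783, -0.0987, 0.2054]
tcp_rot: [[-0.998, 0.059, 0.0], [0.059, 0.998, -0.0], [-0.0, -0.0, -1.0]]
force: [-0.0, -0.7, -0.9]
opening: 0.246
grasp_force: 30.0
```

Call:
apply_moves(
  rows=[
    {"x": -0.5,"y": 0,"z": 0,"rx": 0,"ry": 0,"rz": 0,"claw": 255},
    {"x": -1,"y": 0,"z": 0,"rx": 0,"ry": 0,"rz": 0,"claw": 255},
    {"x": -1,"y": 0,"z": 0,"rx": 0,"ry": 0,"rz": 0,"claw": 255},
  ],
)

```text
time_s: 16.18
position: [0.5793, -0.0987, 0.2054]
tcp_rot: [[-0.998, 0.059, 0.0], [0.059, 0.998, -0.0], [-0.0, -0.0, -1.0]]
force: [0.5, 0.1, -1.7]
opening: 0.25
grasp_force: 30.0
```

Call:
apply_moves(
  rows=[
    {"x": -0.5,"y": 0,"z": 0,"rx": 0,"ry": 0,"rz": 0,"claw": 255},
    {"x": -1,"y": 0,"z": 0,"rx": 0,"ry": 0,"rz": 0,"claw": 255},
    {"x": -1,"y": 0,"z": 0,"rx": 0,"ry": 0,"rz": 0,"claw": 255},
  ],
)

```text
time_s: 16.55
position: [0.5796, -0.0986, 0.2053]
tcp_rot: [[-0.998, 0.059, -0.002], [0.059, 0.998, 0.0], [0.002, 0.0, -1.0]]
force: [-1.6, 0.1, -0.2]
opening: 0.245
grasp_force: 30.0
```

Call:
apply_moves(
  rows=[
    {"x": -0.5,"y": 0,"z": 0,"rx": 0,"ry": 0,"rz": 0,"claw": 255},
    {"x": -1,"y": 0,"z": 0,"rx": 0,"ry": 0,"rz": 0,"claw": 255},
    {"x": -1,"y": 0,"z": 0,"rx": 0,"ry": 0,"rz": 0,"claw": 255},
  ],
)

```text
time_s: 16.92
position: [0.5797, -0.0986, 0.2052]
tcp_rot: [[-0.998, 0.059, -0.004], [0.059, 0.998, 0.0], [0.004, 0.0, -1.0]]
force: [-5.7, -0.8, 2.6]
opening: 0.246
grasp_force: 30.0
```

Call:
apply_moves(
  rows=[
    {"x": 0.8,"y": 0,"z": 0.6,"rx": 0,"ry": 0,"rz": 0,"claw": 255},
    {"x": 0.8,"y": 0,"z": 0.6,"rx": 0,"ry": 0,"rz": 0,"claw": 255},
    {"x": 0.8,"y": 0,"z": 0.6,"rx": 0,"ry": 0,"rz": 0,"claw": 160},
    {"x": 0.8,"y": 0,"z": 0.6,"rx": 0,"ry": 0,"rz": 0,"claw": 130},
    {"x": 0.8,"y": 0,"z": 0.6,"rx": 0,"ry": 0,"rz": 0,"claw": 130},
    {"x": 0.8,"y": 0,"z": -10,"rx": 0,"ry": 0,"rz": 0,"claw": 130},
    {"x": 0.8,"y": 0,"z": -40,"rx": 0,"ry": 0,"rz": 0,"claw": 130},
    {"x": 0.8,"y": 0,"z": -75,"rx": 0,"ry": 0,"rz": 0,"claw": 130},
  ],
)

```text
time_s: 17.92
position: [0.5804, -0.0987, 0.2813]
tcp_rot: [[-0.998, 0.059, -0.0], [0.059, 0.998, 0.0], [0.0, 0.0, -1.0]]
force: [0.1, -0.2, -0.3]
opening: 0.489
grasp_force: 0.0
```

```bash
python3 - <<'E'
from h import *
to(501.5,133.5,230,-16)
to(501.5,133.5,112,-16)
E
```

```text
shift [ 92.5 227.1  51.4] turn [ 0.  -0.   2.1]
shift [ 92.4 227.1 169.4] turn [ 0.  -0.   2.1]
```

Call:
apply_moves(
  rows=[
    {"x": 23,"y": 46,"z": 0,"rx": 0,"ry": 0,"rz": 0.4,"claw": 130},
    {"x": 43,"y": 98,"z": 10,"rx": 0,"ry": 0,"rz": 0.9,"claw": 110},
    {"x": 63,"y": 150,"z": 30,"rx": 0,"ry": 0,"rz": 1.4,"claw": 90},
    {"x": 82,"y": 200,"z": 50,"rx": 0,"ry": 0,"rz": 1.9,"claw": 90},
    {"x": 92.4,"y": 227,"z": 85,"rx": 0,"ry": 0,"rz": 2.1,"claw": 90},
    {"x": 92.4,"y": 227,"z": 110,"rx": 0,"ry": 0,"rz": 2.1,"claw": 90},
    {"x": 92.4,"y": 227,"z": 110,"rx": 0,"ry": 0,"rz": 2.1,"claw": 90},
    {"x": 92.4,"y": 227,"z": 110,"rx": 0,"ry": 0,"rz": 2.1,"claw": 90},
  ],
)

```text
time_s: 18.92
position: [0.5028, 0.1331, 0.1715]
tcp_rot: [[-0.961, 0.276, 0.002], [0.276, 0.961, 0.0], [-0.002, 0.001, -1.0]]
force: [-0.6, 0.7, 0.5]
opening: 0.647
grasp_force: 0.0
```

```bash
python3 - <<'E'
from h import *; from m import cloud
np.set_printoptions(suppress=True,precision=1)
grab('scene','3');p,d=grab('top','3'); to(501.5,133.5,114,-16)
L=cloud('top',d,285,178,322,195,.205,.235); 
for v in np.unique(L[:,1]): q=L[L[:,1]==v]; print(v,q[:,0].min(),q[:,0].max(),q[:,2:].mean(0))
a=cv2.imread('pics/scene_3.png')[145:220,260:340]
t=cv2.imread('pics/top_3.png')[150:220,280:330]
o=np.zeros((600,800,3),np.uint8);o[:450,:480]=cv2.resize(a,None,fx=6,fy=6,interpolation=cv2.INTER_CUBIC);o[:420,490:790]=cv2.resize(t,None,fx=6,fy=6,interpolation=cv2.INTER_CUBIC);cv2.imwrite('pics/c5.png',o)
E
```

```text
shift [ 1.7  0.1 57.7] turn [ 0.  0. -0.]
181.0 304.0 305.0 [591.  -96.6 207.4]
182.0 303.0 306.0 [588.5 -96.2 210. ]
183.0 302.0 309.0 [585.1 -96.6 220.4]
184.0 302.0 309.0 [583.1 -96.8 219.7]
185.0 301.0 309.0 [580.9 -95.7 219.9]
186.0 300.0 310.0 [578.9 -95.8 219. ]
187.0 300.0 310.0 [576.7 -95.7 219.5]
188.0 300.0 310.0 [575.2 -96.7 213.5]
```

View pics/c5.png

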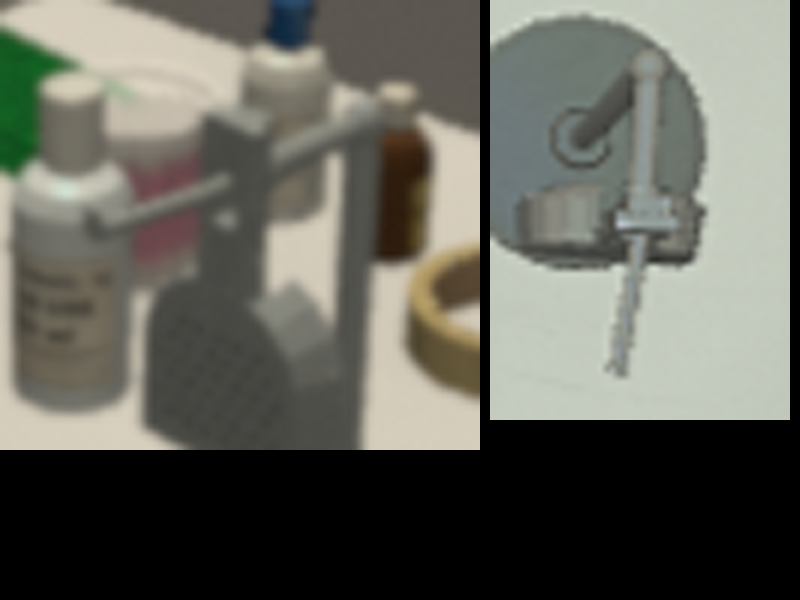

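The medium tray hangs flat against the small one (handles joined at (235,120) scene, (645,215) top). Now the large tray.

Call:
apply_moves(
  rows=[
    {"x": 1.5,"y": 0,"z": 35,"rx": 0,"ry": 0,"rz": 0,"claw": 100},
    {"x": 1.5,"y": 0,"z": 55,"rx": 0,"ry": 0,"rz": 0,"claw": 120},
    {"x": 1.5,"y": 0,"z": 57.5,"rx": 0,"ry": 0,"rz": 0,"claw": 130},
    {"x": 1.5,"y": 0,"z": 57.5,"rx": 0,"ry": 0,"rz": 0,"claw": 150},
    {"x": 1.5,"y": 0,"z": 57.5,"rx": 0,"ry": 0,"rz": 0,"claw": 255},
    {"x": 1.5,"y": 0,"z": 57.5,"rx": 0,"ry": 0,"rz": 0,"claw": 255},
    {"x": 1.5,"y": 0,"z": 57.5,"rx": 0,"ry": 0,"rz": 0,"claw": 255},
    {"x": 1.5,"y": 0,"z": 57.5,"rx": 0,"ry": 0,"rz": 0,"claw": 255},
  ],
)

```text
time_s: 20.02
position: [0.5009, 0.1337, 0.1138]
tcp_rot: [[-0.961, 0.275, 0.002], [0.275, 0.961, -0.0], [-0.002, 0.001, -1.0]]
force: [-0.5, -0.7, 5.9]
opening: 0.315
grasp_force: 30.0
```

```bash
python3 - <<'E'
from h import *
to(516,-88.8,213,-7)
E
```

```text
shift [ -75.9 -209.7  -99.2] turn [ 0.    0.02 -1.5 ]
```

Call:
apply_moves(
  rows=[
    {"x": 0,"y": 0,"z": -30,"rx": 0,"ry": 0,"rz": 0,"claw": 255},
    {"x": 0,"y": 0,"z": -85,"rx": 0,"ry": 0,"rz": 0,"claw": 255},
    {"x": 0,"y": -10,"z": -118,"rx": 0,"ry": 0,"rz": 0,"claw": 255},
    {"x": -12,"y": -60,"z": -118,"rx": 0,"ry": 0,"rz": -0.4,"claw": 255},
    {"x": -26,"y": -110,"z": -118,"rx": 0,"ry": 0,"rz": -0.8,"claw": 255},
    {"x": -40,"y": -158,"z": -112,"rx": 0,"ry": 0,"rz": -1.2,"claw": 255},
    {"x": -53,"y": -198,"z": -104,"rx": 0,"ry": 0,"rz": -1.5,"claw": 255},
    {"x": -58,"y": -212,"z": -99,"rx": 0,"ry": 0,"rz": -1.5,"claw": 255},
    {"x": -75,"y": -209.7,"z": -99,"rx": 0,"ry": 0,"rz": -1.5,"claw": 255},
    {"x": -75,"y": -209.7,"z": -99,"rx": 0,"ry": 0,"rz": -1.5,"claw": 255},
  ],
)

```text
time_s: 21.28
position: [0.5152, -0.0883, 0.2117]
tcp_rot: [[-0.993, 0.122, 0.0], [0.122, 0.993, 0.0], [-0.0, 0.0, -1.0]]
force: [-0.4, 0.4, -0.5]
opening: 0.321
grasp_force: 30.0
```

Call:
apply_moves(
  rows=[
    {"x": 0,"y": 0,"z": 0,"rx": 0,"ry": 0,"rz": 0,"claw": 255},
    {"x": 0,"y": 0,"z": 0,"rx": 0,"ry": 0,"rz": 0,"claw": 255},
  ],
)

```text
time_s: 21.52
position: [0.5138, -0.0876, 0.2118]
tcp_rot: [[-0.993, 0.121, -0.001], [0.121, 0.993, 0.0], [0.001, 0.0, -1.0]]
force: [0.8, 0.3, -0.1]
opening: 0.317
grasp_force: 30.0
```

```bash
python3 - <<'E'
from h import *
s=read_state(); print(s['position'].round(4),s['force'].round(1))
to(521,-89.8,212.8,-7)
E
```

```text
[ 0.5138 -0.0876  0.2118] [ 0.8  0.3 -0.1]
shift [-7.4 -1.3 -1. ] turn [ 0.   -0.01  0.01]
```

Call:
apply_moves(
  rows=[
    {"x": -3,"y": -0.6,"z": -1,"rx": 0,"ry": 0,"rz": 0,"claw": 255},
    {"x": -6.4,"y": -1.1,"z": -1,"rx": 0,"ry": 0,"rz": 0,"claw": 255},
    {"x": -6.4,"y": -1.1,"z": -1,"rx": 0,"ry": 0,"rz": 0,"claw": 255},
    {"x": -6.4,"y": -1.1,"z": -1,"rx": 0,"ry": 0,"rz": 0,"claw": 255},
  ],
)

```text
time_s: 22.02
position: [0.5207, -0.0904, 0.2128]
tcp_rot: [[-0.993, 0.122, -0.0], [0.122, 0.993, 0.0], [0.0, 0.0, -1.0]]
force: [-0.0, 1.1, 0.1]
opening: 0.317
grasp_force: 30.0
```

Call:
apply_moves(
  rows=[
    {"x": -1,"y": 0,"z": 0,"rx": 0,"ry": 0,"rz": 0,"claw": 255},
    {"x": -2,"y": -0.1,"z": 0,"rx": 0,"ry": 0,"rz": 0,"claw": 255},
    {"x": -2,"y": -0.1,"z": 0,"rx": 0,"ry": 0,"rz": 0,"claw": 255},
  ],
)

```text
time_s: 22.4
position: [0.5228, -0.0908, 0.2129]
tcp_rot: [[-0.993, 0.122, 0.0], [0.122, 0.993, -0.0], [-0.0, -0.0, -1.0]]
force: [-0.1, -0.4, -1.1]
opening: 0.32
grasp_force: 30.0
```

Call:
apply_moves(
  rows=[
    {"x": -1,"y": 0,"z": 0,"rx": 0,"ry": 0,"rz": 0,"claw": 255},
    {"x": -2,"y": -0.1,"z": 0,"rx": 0,"ry": 0,"rz": 0,"claw": 255},
    {"x": -2,"y": -0.1,"z": 0,"rx": 0,"ry": 0,"rz": 0,"claw": 255},
  ],
)

```text
time_s: 22.78
position: [0.5248, -0.0911, 0.2129]
tcp_rot: [[-0.993, 0.122, 0.0], [0.122, 0.993, -0.0], [-0.0, -0.0, -1.0]]
force: [0.3, -0.7, -1.2]
opening: 0.317
grasp_force: 30.0
```

Call:
apply_moves(
  rows=[
    {"x": 0,"y": 0.6,"z": 0,"rx": 0,"ry": 0,"rz": 0,"claw": 255},
    {"x": -1,"y": 0.6,"z": 0,"rx": 0,"ry": 0,"rz": 0,"claw": 255},
    {"x": -2,"y": 0.6,"z": 0,"rx": 0,"ry": 0,"rz": 0,"claw": 255},
    {"x": -2,"y": 0.6,"z": 0,"rx": 0,"ry": 0,"rz": 0,"claw": 255},
  ],
)

```text
time_s: 23.28
position: [0.5269, -0.0908, 0.2128]
tcp_rot: [[-0.993, 0.122, 0.0], [0.122, 0.993, -0.0], [-0.0, -0.0, -1.0]]
force: [0.2, -0.7, -1.7]
opening: 0.319
grasp_force: 30.0
```

Call:
apply_moves(
  rows=[
    {"x": -1,"y": 0,"z": 0,"rx": 0,"ry": 0,"rz": 0,"claw": 255},
    {"x": -2,"y": 0,"z": 0,"rx": 0,"ry": 0,"rz": 0,"claw": 255},
    {"x": -2,"y": 0,"z": 0,"rx": 0,"ry": 0,"rz": 0,"claw": 255},
  ],
)

```text
time_s: 23.65
position: [0.5289, -0.091, 0.2129]
tcp_rot: [[-0.993, 0.122, 0.0], [0.122, 0.993, -0.0], [-0.0, -0.0, -1.0]]
force: [-1.2, -0.3, -0.3]
opening: 0.317
grasp_force: 30.0
```

Call:
apply_moves(
  rows=[
    {"x": -1,"y": 0,"z": 0,"rx": 0,"ry": 0,"rz": 0,"claw": 255},
    {"x": -2,"y": 0,"z": 0,"rx": 0,"ry": 0,"rz": 0,"claw": 255},
    {"x": -3,"y": -0.1,"z": 0,"rx": 0,"ry": 0,"rz": 0,"claw": 255},
    {"x": -3,"y": -0.1,"z": 0,"rx": 0,"ry": 0,"rz": 0,"claw": 255},
  ],
)

```text
time_s: 24.15
position: [0.5319, -0.0915, 0.2129]
tcp_rot: [[-0.993, 0.122, 0.0], [0.122, 0.993, -0.0], [-0.0, -0.0, -1.0]]
force: [0.1, -0.1, -0.5]
opening: 0.317
grasp_force: 30.0
```

Call:
apply_moves(
  rows=[
    {"x": 0,"y": 1,"z": 0,"rx": 0,"ry": 0,"rz": 0,"claw": 255},
    {"x": 0,"y": 2,"z": 0,"rx": 0,"ry": 0,"rz": 0,"claw": 255},
    {"x": 0,"y": 2,"z": 0,"rx": 0,"ry": 0,"rz": 0,"claw": 255},
  ],
)

```text
time_s: 24.52
position: [0.5319, -0.0901, 0.2128]
tcp_rot: [[-0.993, 0.121, -0.0], [0.121, 0.993, -0.001], [0.0, -0.001, -1.0]]
force: [0.1, -3.1, -0.6]
opening: 0.315
grasp_force: 30.0
```

Call:
apply_moves(
  rows=[
    {"x": 0,"y": -1.5,"z": 0,"rx": 0,"ry": 0,"rz": 0,"claw": 255},
    {"x": 0,"y": -3,"z": 0,"rx": 0,"ry": 0,"rz": 0,"claw": 255},
    {"x": 0,"y": -4,"z": 0,"rx": 0,"ry": 0,"rz": 0,"claw": 255},
    {"x": 0,"y": -4,"z": 0,"rx": 0,"ry": 0,"rz": 0,"claw": 255},
  ],
)

```text
time_s: 25.02
position: [0.5315, -0.093, 0.2128]
tcp_rot: [[-0.993, 0.122, 0.0], [0.122, 0.993, 0.001], [0.0, 0.001, -1.0]]
force: [0.4, 2.0, -0.6]
opening: 0.314
grasp_force: 30.0
```

Threaded: contact at both sides of the slot, as for the medium tray. Repeat the same path.

Call:
apply_moves(
  rows=[
    {"x": 0,"y": 1.9,"z": 0,"rx": 0,"ry": 0,"rz": 0,"claw": 255},
    {"x": -2.5,"y": 1.8,"z": 0,"rx": 0,"ry": 0,"rz": 0,"claw": 255},
    {"x": -5,"y": 1.7,"z": 0,"rx": 0,"ry": 0,"rz": 0,"claw": 255},
    {"x": -7.5,"y": 1.6,"z": 0,"rx": 0,"ry": 0,"rz": 0,"claw": 255},
    {"x": -10,"y": 1.4,"z": 0,"rx": 0,"ry": 0,"rz": 0,"claw": 255},
    {"x": -10,"y": 1.4,"z": 2.5,"rx": 0,"ry": 0,"rz": 0,"claw": 255},
    {"x": -10,"y": 1.4,"z": 5,"rx": 0,"ry": 0,"rz": 0,"claw": 255},
    {"x": -10,"y": 1.4,"z": 6.5,"rx": 0,"ry": 0,"rz": 0,"claw": 255},
    {"x": -10,"y": 1.4,"z": 6.5,"rx": 0,"ry": 0,"rz": 0,"claw": 255},
  ],
)

```text
time_s: 26.15
position: [0.5414, -0.0932, 0.2061]
tcp_rot: [[-0.993, 0.122, -0.0], [0.122, 0.993, 0.0], [0.001, 0.0, -1.0]]
force: [-0.3, -0.7, -0.0]
opening: 0.316
grasp_force: 30.0
```

Call:
apply_moves(
  rows=[
    {"x": 0,"y": 0,"z": 0.5,"rx": 0,"ry": 0,"rz": 0,"claw": 255},
    {"x": 0,"y": 0,"z": 1,"rx": 0,"ry": 0,"rz": 0,"claw": 255},
    {"x": 0,"y": 0,"z": 1,"rx": 0,"ry": 0,"rz": 0,"claw": 255},
  ],
)

```text
time_s: 26.52
position: [0.5416, -0.0933, 0.2054]
tcp_rot: [[-0.993, 0.122, 0.0], [0.122, 0.993, -0.0], [-0.0, -0.0, -1.0]]
force: [0.7, -0.5, -1.0]
opening: 0.316
grasp_force: 30.0
```

Call:
apply_moves(
  rows=[
    {"x": 0,"y": 0,"z": 0.4,"rx": 0,"ry": 0,"rz": 0,"claw": 255},
    {"x": 0,"y": 0,"z": 0.8,"rx": 0,"ry": 0,"rz": 0,"claw": 255},
    {"x": 0,"y": 0,"z": 0.8,"rx": 0,"ry": 0,"rz": 0,"claw": 255},
  ],
)

```text
time_s: 26.9
position: [0.5416, -0.0933, 0.2047]
tcp_rot: [[-0.993, 0.122, 0.0], [0.122, 0.993, -0.0], [-0.0, -0.0, -1.0]]
force: [-0.2, 1.0, 0.6]
opening: 0.316
grasp_force: 30.0
```

Call:
apply_moves(
  rows=[
    {"x": 0,"y": 0,"z": -0.6,"rx": 0,"ry": 0,"rz": 0,"claw": 255},
    {"x": -3,"y": -0.2,"z": -0.6,"rx": 0,"ry": 0,"rz": -0.1,"claw": 255},
    {"x": -6,"y": -0.3,"z": -0.6,"rx": 0,"ry": 0,"rz": -0.2,"claw": 255},
    {"x": -9,"y": -0.5,"z": -0.6,"rx": 0,"ry": 0,"rz": -0.3,"claw": 255},
    {"x": -9,"y": -0.5,"z": -0.6,"rx": 0,"ry": 0,"rz": -0.3,"claw": 255},
  ],
)

```text
time_s: 27.52
position: [0.5508, -0.095, 0.2051]
tcp_rot: [[-0.996, 0.09, 0.0], [0.09, 0.996, -0.0], [-0.0, -0.0, -1.0]]
force: [-0.2, 0.0, -0.8]
opening: 0.318
grasp_force: 30.0
```

Call:
apply_moves(
  rows=[
    {"x": -2,"y": -0.2,"z": 0,"rx": 0,"ry": 0,"rz": -0.1,"claw": 255},
    {"x": -4,"y": -0.5,"z": 0,"rx": 0,"ry": 0,"rz": -0.15,"claw": 255},
    {"x": -4,"y": -0.5,"z": 0,"rx": 0,"ry": 0,"rz": -0.15,"claw": 255},
  ],
)

```text
time_s: 27.9
position: [0.5546, -0.0958, 0.2052]
tcp_rot: [[-0.997, 0.075, 0.0], [0.075, 0.997, -0.0], [-0.0, -0.0, -1.0]]
force: [0.2, -0.4, -0.9]
opening: 0.321
grasp_force: 30.0
```

Call:
apply_moves(
  rows=[
    {"x": -1.5,"y": -0.1,"z": 0,"rx": 0,"ry": 0,"rz": 0,"claw": 255},
    {"x": -3,"y": -0.3,"z": 0,"rx": 0,"ry": 0,"rz": -0.05,"claw": 255},
    {"x": -3,"y": -0.3,"z": 0,"rx": 0,"ry": 0,"rz": -0.05,"claw": 255},
  ],
)

```text
time_s: 28.28
position: [0.5575, -0.0963, 0.2052]
tcp_rot: [[-0.998, 0.069, 0.0], [0.069, 0.998, -0.0], [-0.0, -0.0, -1.0]]
force: [-0.3, -0.2, -0.5]
opening: 0.317
grasp_force: 30.0
```

Call:
apply_moves(
  rows=[
    {"x": -2,"y": -0.2,"z": 0,"rx": 0,"ry": 0,"rz": -0.05,"claw": 255},
    {"x": -4,"y": -0.4,"z": 0,"rx": 0,"ry": 0,"rz": -0.1,"claw": 255},
    {"x": -4,"y": -0.4,"z": 0,"rx": 0,"ry": 0,"rz": -0.1,"claw": 255},
  ],
)

```text
time_s: 28.65
position: [0.5615, -0.097, 0.2052]
tcp_rot: [[-0.998, 0.059, 0.0], [0.059, 0.998, -0.0], [-0.0, -0.0, -1.0]]
force: [-0.5, 0.4, -0.6]
opening: 0.316
grasp_force: 30.0
```

Call:
apply_moves(
  rows=[
    {"x": -1.5,"y": -0.1,"z": 0,"rx": 0,"ry": 0,"rz": 0,"claw": 255},
    {"x": -3,"y": -0.3,"z": 0,"rx": 0,"ry": 0,"rz": 0,"claw": 255},
    {"x": -4,"y": -0.4,"z": 0,"rx": 0,"ry": 0,"rz": 0,"claw": 255},
    {"x": -4,"y": -0.4,"z": 0,"rx": 0,"ry": 0,"rz": 0,"claw": 255},
  ],
)

```text
time_s: 29.15
position: [0.5654, -0.0976, 0.2051]
tcp_rot: [[-0.998, 0.059, 0.0], [0.059, 0.998, -0.0], [-0.0, -0.0, -1.0]]
force: [-0.7, -0.6, -0.4]
opening: 0.314
grasp_force: 30.0
```

Call:
apply_moves(
  rows=[
    {"x": -1,"y": -0.1,"z": 0,"rx": 0,"ry": 0,"rz": 0,"claw": 255},
    {"x": -2,"y": -0.2,"z": 0,"rx": 0,"ry": 0,"rz": 0,"claw": 255},
    {"x": -3,"y": -0.2,"z": 0,"rx": 0,"ry": 0,"rz": 0,"claw": 255},
    {"x": -3,"y": -0.2,"z": 0,"rx": 0,"ry": 0,"rz": 0,"claw": 255},
  ],
)

```text
time_s: 29.65
position: [0.5684, -0.098, 0.2052]
tcp_rot: [[-0.998, 0.059, 0.0], [0.059, 0.998, -0.0], [-0.0, -0.0, -1.0]]
force: [0.3, -0.4, -0.1]
opening: 0.321
grasp_force: 30.0
```

Now 1 mm at a time to contact (expected TCP x ≈ 572–573).

Call:
apply_moves(
  rows=[
    {"x": -1,"y": 0,"z": 0,"rx": 0,"ry": 0,"rz": 0,"claw": 255},
    {"x": -2,"y": 0,"z": 0,"rx": 0,"ry": 0,"rz": 0,"claw": 255},
    {"x": -2,"y": 0,"z": 0,"rx": 0,"ry": 0,"rz": 0,"claw": 255},
  ],
)

```text
time_s: 30.02
position: [0.5704, -0.0981, 0.2051]
tcp_rot: [[-0.998, 0.059, 0.0], [0.059, 0.998, -0.0], [-0.0, -0.0, -1.0]]
force: [0.6, 0.1, 0.2]
opening: 0.317
grasp_force: 30.0
```

Call:
apply_moves(
  rows=[
    {"x": -0.5,"y": 0,"z": 0,"rx": 0,"ry": 0,"rz": 0,"claw": 255},
    {"x": -1,"y": 0,"z": 0,"rx": 0,"ry": 0,"rz": 0,"claw": 255},
    {"x": -1,"y": 0,"z": 0,"rx": 0,"ry": 0,"rz": 0,"claw": 255},
  ],
)

```text
time_s: 30.4
position: [0.5712, -0.0981, 0.2051]
tcp_rot: [[-0.998, 0.059, -0.0], [0.059, 0.998, 0.0], [0.0, -0.0, -1.0]]
force: [0.3, 0.3, -0.4]
opening: 0.317
grasp_force: 30.0
```

Call:
apply_moves(
  rows=[
    {"x": -0.5,"y": 0,"z": 0,"rx": 0,"ry": 0,"rz": 0,"claw": 255},
    {"x": -1,"y": 0,"z": 0,"rx": 0,"ry": 0,"rz": 0,"claw": 255},
    {"x": -1,"y": 0,"z": 0,"rx": 0,"ry": 0,"rz": 0,"claw": 255},
  ],
)

```text
time_s: 30.78
position: [0.5715, -0.098, 0.205]
tcp_rot: [[-0.998, 0.059, -0.002], [0.059, 0.998, 0.0], [0.002, 0.0, -1.0]]
force: [-2.8, -0.7, 0.2]
opening: 0.316
grasp_force: 30.0
```

Call:
apply_moves(
  rows=[
    {"x": -0.7,"y": 0,"z": 0,"rx": 0,"ry": 0,"rz": 0,"claw": 255},
    {"x": -0.7,"y": 0,"z": 0,"rx": 0,"ry": 0,"rz": 0,"claw": 255},
  ],
)

```text
time_s: 31.02
position: [0.5716, -0.0979, 0.205]
tcp_rot: [[-0.998, 0.059, -0.003], [0.059, 0.998, 0.001], [0.003, 0.0, -1.0]]
force: [-4.8, 0.3, 2.0]
opening: 0.318
grasp_force: 30.0
```

Call:
apply_moves(
  rows=[
    {"x": 0.8,"y": 0,"z": 0.5,"rx": 0,"ry": 0,"rz": 0,"claw": 255},
    {"x": 0.8,"y": 0,"z": 0.5,"rx": 0,"ry": 0,"rz": 0,"claw": 255},
    {"x": 0.8,"y": 0,"z": 0.5,"rx": 0,"ry": 0,"rz": 0,"claw": 145},
    {"x": 0.8,"y": 0,"z": 0.5,"rx": 0,"ry": 0,"rz": 0,"claw": 110},
    {"x": 0.8,"y": 0,"z": 0.5,"rx": 0,"ry": 0,"rz": 0,"claw": 110},
    {"x": 0.8,"y": 0,"z": 0.5,"rx": 0,"ry": 0,"rz": 0,"claw": 110},
    {"x": 0.8,"y": 0,"z": -10,"rx": 0,"ry": 0,"rz": 0,"claw": 110},
    {"x": 0.8,"y": 0,"z": -40,"rx": 0,"ry": 0,"rz": 0,"claw": 110},
    {"x": 0.8,"y": 0,"z": -80,"rx": 0,"ry": 0,"rz": 0,"claw": 110},
  ],
)

```text
time_s: 32.15
position: [0.5717, -0.098, 0.2858]
tcp_rot: [[-0.998, 0.059, -0.002], [0.059, 0.998, 0.001], [0.002, 0.001, -1.0]]
force: [0.1, -0.4, -0.3]
opening: 0.57
grasp_force: 0.0
```

Call:
apply_moves(
  rows=[
    {"x": 30,"y": 40,"z": -10,"rx": 0,"ry": 0,"rz": 0,"claw": 110},
    {"x": 60,"y": 90,"z": -10,"rx": 0,"ry": 0,"rz": 0,"claw": 110},
    {"x": 70,"y": 140,"z": -10,"rx": 0,"ry": 0,"rz": 0,"claw": 110},
    {"x": 80,"y": 190,"z": -10,"rx": 0,"ry": 0,"rz": 0,"claw": 110},
    {"x": 80,"y": 200,"z": -10,"rx": 0,"ry": 0,"rz": 0,"claw": 110},
    {"x": 80,"y": 200,"z": -10,"rx": 0,"ry": 0,"rz": 0,"claw": 110},
  ],
)

```text
time_s: 32.9
position: [0.5045, 0.1064, 0.2957]
tcp_rot: [[-0.998, 0.057, 0.001], [0.057, 0.998, -0.001], [-0.002, -0.001, -1.0]]
force: [-0.2, 0.3, 0.5]
opening: 0.572
grasp_force: 0.0
```

```bash
python3 - <<'E'
from h import *; from m import cloud
np.set_printoptions(suppress=True,precision=1)
grab('scene','4');p,d=grab('top','4')
L=cloud('top',d,285,178,322,198,.205,.235); 
for v in np.unique(L[:,1]): q=L[L[:,1]==v]; print(v,q[:,0].min(),q[:,0].max(),q[:,2:].mean(0))
a=cv2.imread('pics/scene_4.png')[145:220,260:340]
t=cv2.imread('pics/top_4.png')[150:220,280:330]
o=np.zeros((600,800,3),np.uint8);o[:450,:480]=cv2.resize(a,None,fx=6,fy=6,interpolation=cv2.INTER_CUBIC);o[:420,490:790]=cv2.resize(t,None,fx=6,fy=6,interpolation=cv2.INTER_CUBIC);cv2.imwrite('pics/c6.png',o)
E
```

```text
178.0 306.0 306.0 [ 597.8 -100.1  205.8]
181.0 303.0 307.0 [591.2 -97.9 205.8]
182.0 303.0 306.0 [588.6 -96.4 208.8]
183.0 302.0 309.0 [585.3 -96.8 219.2]
184.0 302.0 309.0 [583.  -96.7 220. ]
185.0 301.0 309.0 [580.9 -95.7 219.7]
186.0 300.0 310.0 [578.8 -95.8 219.2]
187.0 300.0 310.0 [576.6 -95.7 219.7]
188.0 299.0 310.0 [574.5 -94.4 219.9]
189.0 298.0 312.0 [572.5 -95.9 218.6]
190.0 299.0 312.0 [570.2 -96.7 220.2]
191.0 300.0 311.0 [568.8 -99.4 212.8]
```

View pics/c6.png

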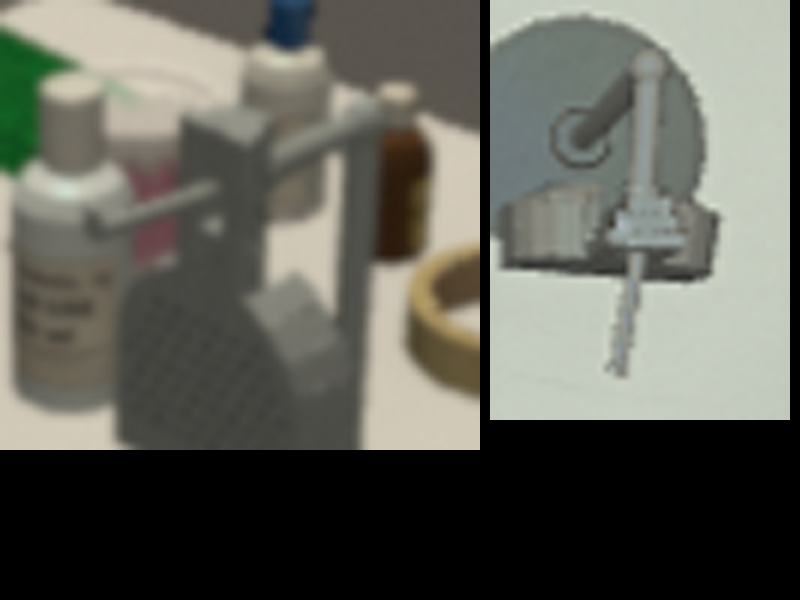

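All three handles lie flat on one another at (225,120) scene / (645,220) top, 18 mm in total, level at z≈220; the arm is clear.

```bash
python3 -c "
from rig import hand_in
print(hand_in())"
```

```text
the job is handed in; nothing more can be done
None
```

I hung the medium tray and then the large one home over the small tray on the hook, released each, moved the arm clear and handed the job in at about 33 s; the force readings, taken at the end of each move, stayed below 8 N.

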